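Aim the inspection torch at a potsherd

ROBOT

A 6-joint arm with a two-finger parallel gripper is mounted at the origin on the work surface. World frame = base frame: x ahead of the robot, y to its left, z up, the work surface at z = 0. Lengths are in m, angles in rad, forces in N, time in s.
With the tool pointing down it reaches from about 0.325 to 0.75 m from the base axis. Payload 7.6 kg.
Tool frame: the origin (TCP) lies midway between the tips of the shut fingers; the grasp point (between the pads) lies 19 mm behind it (arm.pinch_z is the distance from the TCP to the grasp point, in m); z points along the fingers, y is the direction in which the jaws open and shut (so a half turn about z gives the same grasp; the last joint's range is limited). The gripper opens to 85 mm and grips with 20 to 120 N. Pads are 22 mm wide; open, the fingers measure 114 mm over their backs; the gripper's body (76 mm by 85 mm) begins 54 mm behind the grasp point. The pads swing forward as they close: fully open they stand 13 mm farther back than shut.
Start: joints at [-1.362, 0.052, 1.401, -0, 1.689, -0.07], TCP at [0.145, -0.505, 0.231] pointing down, gripper open.
Joint ranges: [-2.9, 2.9], [-0.91, 2.17], [0.12, 2.37], [-1.06, 4.2], [0.26, 2.73], [-2.93, 2.93]. Speed limits (rad/s): [2.57, 2.57, 3.01, 3.14, 3.14, 3.14].

INTERFACE

Orientations are given as a unit quaternion [w, x, y, z].
In Python, from bench import arm gives the robot as it stands.
- The arm moves only by the shell command python3 -m handwheel 'ROWS'. ROWS is JSON, a list of rows, each a list of 3 entries, a list of its own where there are three numbers: the shift along the tool's x, y, z in mm, then the turn, a rotation vector about the tool's x, y, z in rad, then the closure, from 0 (fully open) to 1 (shut). In form: [[[x, y, z], [ax, ay, az], claw], ...]. A call has 1 to 20 rows; each row shifts and turns the commanded pose from where the row before left it, along the tool's axes as they then stand; what a row does not reach is not made up. A row lasts 1/12 s, in which the tool goes at most 41.7 mm and 7.16 degrees, less where a joint would pass 70% of its speed; a pose out of reach is approached as far as the arm can. A call with a gripper value outside its range is refused whole. The fingers move at their own pace and stop on an object; the grip force is fixed at half the most. Time passes only in rows, so rows that do not move let the fingers close. It gives the time, the measured TCP pose, the force and the opening at its end, in the units of the state.
- arm.sense(): the state, without advancing time (a new reading comes with each control period).
- arm.read_camera(name): name is "scene" or "side" or "wrist"; returns the picture (400x640x3 uint8, red, green, blue); there is no depth.
- arm.get_calibration(name): a dict with "vfov" (degrees; the focal length in pixels is half the picture's height over the tangent of half this angle, whatever the lens; pixels are square), "cx", "cy" (the principal point, pixels), "camera_from_world" (4x4, takes a point from world to camera coordinates). Camera axes: x right, y up, looking along -z (the intrinsics and any distortion apply to the point x, -y, -z); pixel columns grow to the right and rows downward; lengths in m; the calibration is good to about 2 mm. A picture is of the moment at which its call begins: read the wrist's pose just before it. get_calibration takes no time and is no camera call; for the wrist camera it gives the pose at the moment of the call.
- arm.finish_job(): hands the job in, once; it reports no verdict.
Trained networks look in the newest picture that a camera, given by its name, has taken for a name from the list of things; names that differ only in an ending like _2 or _b are one class to them, and where a whole thing is asked for, a point or a joint stands for the part that bears it (a point fixed in the world has none). Each returns a list of dicts, best first, with "conf" (0 to 1); they miss things now and then, are a little off and sometimes report something else, mostly with a low value. They report only what shows in the picture. A call takes as long as a camera call. They do not tell look-alikes from the thing itself.
- arm.search_frame(camera, target): "xyz" ([x, y, z] in m, in the coordinates of the camera as it stood for that picture, good to about 4 mm: the middle of the surface that is visible of it).
- arm.outline_of(camera, target): "region" (400x640 bool, what is visible of it).
The state is a dict: "clock": time; "joint_pos": joint angles; "joint_vel": joint speeds; "joint_torque": joint torques, N m; "tcp_pos": TCP position; "eef_rot": TCP orientation; "force": force on the tool from outside, world axes, zero at the start; "moment": the same for the moment, N m; "width": finger opening in m.
Only numpy, scipy, OpenCV 4.12 (cv2) and the standard library are available. Lean on these libraries where they do the work, as an engineer would, in place of code of your own. Each camera call takes 0.05 s, during which the arm holds its last target.

TASK

Draw the inspection torch up out of its well in the wooden tool block, tip it over to about half-way between upright and level with its lens end down, and point it at the middle of the larger potsherd on the white board, with the lens about 10 cm from the sherd. Finish while still holding the torch there in the gripper, raised and still; do not put it down or let go. Do not touch either sherd, and leave the brush, the scraper and the jar as they stand.

Things in the scene. Friction and masses are not known exactly. Their poses are not given: they have to be found in the camera images.
- torch_mid (a point): centre of the inspection torch: straight round aluminium, 180 mm long, standing lens down in a well of the block, the tallest thing there (tail 195 mm up). Its z axis runs from lens to tail (up at the start). Barrel (the grip) 28 mm across from 50 to 172 mm above the lens; head 36 mm across at the lens end, loose in the well. 0.11 to 0.22 kg, balances 103 mm from the lens
- torch_lens (a point): centre of the torch's lens face, 90 mm below torch_mid along the torch's axis; same axes; the beam leaves along -z
- sherd_top (a point): middle of the top of the larger potsherd, a flat, irregular seven-sided piece of terracotta about 95 by 91 mm, 17 mm high, its top gently domed, lying loose on the white board (this point is 39 mm above the table); z up
- block: fixed wooden tool block 90 (its x) by 260 (its y) by 75 mm high, origin at the centre of its underside; three round wells in a row along its y at -85, 0 and +85 mm, each 40 mm across and 60 mm deep. Torch, brush and scraper stand in them in any order
- board: fixed white work board 170 (its x) by 300 (its y) by 22 mm high on the table, origin at the centre of its underside; the two sherds lie near its two ends, either way round, 150 mm apart between centres
- chip_top (a point): middle of the top of the smaller potsherd, an irregular five-sided piece of terracotta about 47 by 45 mm, 12 mm high, lying loose on the board; not to be touched
- brush_mid (a point): a point on the axis of the dusting brush, 55 mm above its foot: thick round wooden handle 34 mm across down in its well, dark tuft up, 115 mm long, top 130 mm above the table; leave it standing
- scraper_mid (a point): a point on the axis of the scraper, 55 mm above its foot: thick round wooden handle 34 mm across down in its well, a flat 26 mm wide steel blade up, 115 mm long, top 130 mm above the table; leave it standing
- jar: white plastic jar with a screw lid, 60 mm across and 75 mm high, on the table beyond the board and the block; origin at the centre of its underside; leave it alone
Things that resemble listed ones, but are neither listed nor needed, are in the scene too. Of the things shaped like the part that bears torch_mid, the aluminium one is meant. Leave any grey look-alike of the part that bears sherd_top alone.

How it is judged:
On the way:
1. the torch is drawn clear of its well and held by the fingers alone (height (world z) of torch_lens above 0.085 m and contact force between torch and the fingers above 1 N and contact force between torch and block below 0.1 N), for 0.2 s.
At the end, for the whole second after the job is handed in: Torch held by the fingers alone, still, lens over 70 mm up, tipped 30 to 60 degrees from upright, lens down; middle of larger sherd's top within 25 mm (each way) of its axis, 60 to 150 mm from lens; brush, scraper, jar within 30 mm, small sherd 20, large 15 mm of their starts (contact force between torch and the fingers above 1 N and contact force between torch and block below 0.1 N and contact force between torch and board below 0.1 N and contact force between torch and jar below 0.1 N and contact force between torch and sherd below 0.1 N and contact force between torch and chip below 0.1 N and height (world z) of torch_lens above 0.07 m and linear speed of torch below 0.03 m/s and angle between torch_lens's own z axis and vertical between 0.52 and 1.05 rad and x of sherd_top in the frame of torch_lens between -0.025 and 0.025 m and y of sherd_top in the frame of torch_lens between -0.025 and 0.025 m and z of sherd_top in the frame of torch_lens between -0.15 and -0.06 m and distance of each of brush_mid, scraper_mid, jar from where it was at the start of the episode below 0.03 m and distance of chip_top from where it was at the start of the episode below 0.02 m and distance of sherd_top from where it was at the start of the episode below 0.015 m); the arm keeps its last pose, push and grip.
It fails at once if a sherd is touched by the torch or the robot (contact force between any of sherd, chip and torch above 0.3 N or contact force between any of sherd, chip and the fingers above 0.3 N or contact force between any of sherd, chip and the arm above 0.3 N).
It fails at once if the brush, the scraper, the jar or a sherd is displaced (not (distance of each of brush_mid, scraper_mid, jar from where it was at the start of the episode below 0.03 m and distance of chip_top from where it was at the start of the episode below 0.02 m and distance of sherd_top from where it was at the start of the episode below 0.015 m)).
It also fails if it takes over 32 s, if anything falls off the work surface, if the arm or the gripper's body presses on something with over 40 N, if the wrist force passes 120 N, or if a joint passes its speed limit or range.

## Working session

There is one attempt and no reset: what is moved stays moved. The work goes in short steps, Python scripts to look and compute and a shell command to move; the robot and the scene stay as the last step left them, time stands still between calls to the robot, and variables do not carry over. Pictures are saved under pics/ and viewed, and the job is handed in when it is done.

```bash
mkdir -p pics; ls; python3 - <<'E'
from bench import arm
import cv2,numpy as np
s=arm.sense();print({k:np.round(v,3) for k,v in s.items()}, arm.pinch_z)
for n in ["scene","side","wrist"]:
    im=arm.read_camera(n);cv2.imwrite(f"pics/{n}0.png",im[:,:,::-1]);c=arm.get_calibration(n);print(n,c)
E
```

```text
pics
{'clock': np.float64(0.0), 'joint_pos': array([-1.362,  0.053,  1.402, -0.   ,  1.689, -0.07 ]), 'joint_vel': array([-0.001,  0.   ,  0.001,  0.   ,  0.001, -0.   ]), 'joint_torque': array([-1.0000e-03, -3.8167e+01, -3.6019e+01, -0.0000e+00,  6.0000e-03,
        0.0000e+00]), 'tcp_pos': array([ 0.144, -0.504,  0.23 ]), 'eef_rot': array([-0.001,  0.99 ,  0.139, -0.   ]), 'force': array([ 0.106, -0.242,  0.163]), 'moment': array([0.003, 0.015, 0.044]), 'width': np.float64(0.086)} 0.0187
scene {'vfov': 50.4767525462261, 'cx': 313.49937773803583, 'cy': 192.94437534283128, 'camera_from_world': array([[-0.62378025,  0.78154046, -0.00962836,  0.39995072],
       [-0.58680771, -0.46014755,  0.66627393,  0.29217766],
       [ 0.51628957,  0.42125851,  0.74564492, -1.52176556],
       [ 0.        ,  0.        ,  0.        ,  1.        ]])}
side {'vfov': 57.35664870322626, 'cx': 316.7622398489051, 'cy': 201.19803150594146, 'camera_from_world': array([[-0.88207944, -0.47078237, -0.01731516,  0.53590854],
       [ 0.35172442, -0.6825686 ,  0.64061693, -0.26662563],
       [-0.31340994,  0.55898486,  0.76766538, -0.69161072],
       [ 0.        ,  0.        ,  0.        ,  1.        ]])}
wrist {'vfov': 60.71046508465821, 'cx': 318.2201772827733, 'cy': 198.98521997220428, 'camera_from_world': array([[ 0.2745687 , -0.96156684, -0.001117  , -0.52418161],
       [ 0.9262785 ,  0.26480382, -0.26811764,  0.03442987],
       [ 0.25810882,  0.07258206,  0.96338553, -0.37810972],
       [ 0.        ,  0.        ,  0.        ,  1.        ]])}
```

View pics/scene0.png

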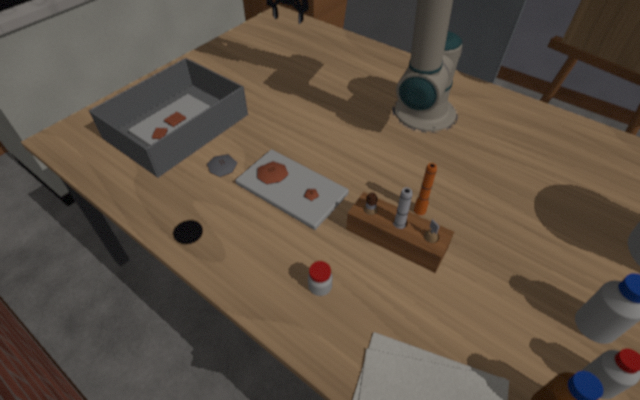

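View pics/side0.png

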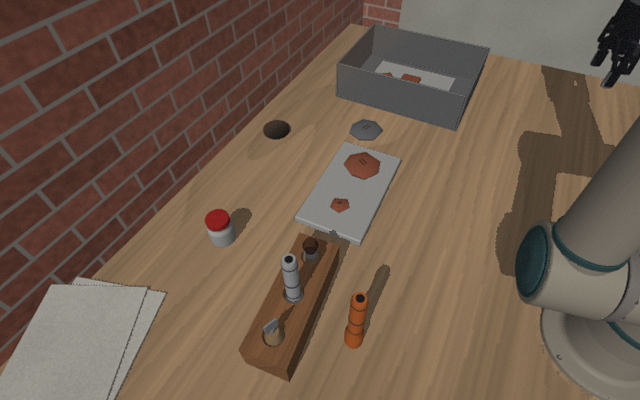

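View pics/wrist0.png

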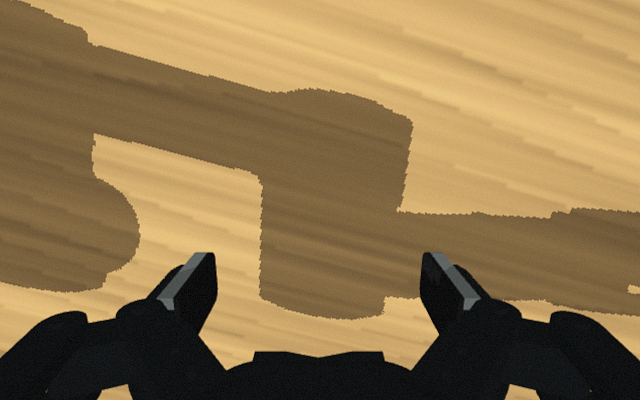

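Torch candidates: the aluminium one in the block's middle well (scene 403,208; side 291,278), and the orange look-alike on the table (scene 427,190; side 357,320). Sherd candidates: the terracotta one on the white board (scene 271,173; side 362,165), the grey one (scene 222,165), and pieces in the grey tray (scene 160,132 and 175,118). I choose the aluminium torch and the larger terracotta sherd on the board. Next I'll crop in close and measure.

```bash
cat > h.py <<'E'
import numpy as np,cv2
from bench import arm
def K(n):
    c=arm.get_calibration(n);f=200/np.tan(np.radians(c["vfov"]/2));return c,f
def proj(n,P,c=None):
    c0,f=K(n);c=c or c0;P=np.atleast_2d(P);M=c["camera_from_world"];q=P@M[:3,:3].T+M[:3,3]
    return np.c_[c["cx"]+f*q[:,0]/-q[:,2],c["cy"]-f*q[:,1]/-q[:,2]]
def ray(n,uv):
    c,f=K(n);M=c["camera_from_world"];R=M[:3,:3];o=-R.T@M[:3,3]
    d=R.T@np.array([(uv[0]-c["cx"])/f,-(uv[1]-c["cy"])/f,-1]);return o,d/np.linalg.norm(d)
def atz(n,uv,z):
    o,d=ray(n,uv);return o+d*(z-o[2])/d[2]
def toworld(n,p):
    M=arm.get_calibration(n)["camera_from_world"];return M[:3,:3].T@(np.array(p)-M[:3,3])
E
python3 - <<'E'
from h import *
np.set_printoptions(precision=4,suppress=True)
for n in ["scene","side"]:
    im=arm.read_camera(n)
    for t in ["torch_mid","sherd_top","chip_top","block","board","brush_mid","scraper_mid","jar"]:
        for r in arm.search_frame(n,t)[:3]:
            w=toworld(n,r["xyz"]);print(n,t,round(r["conf"],2),w,proj(n,w)[0])
    for t in ["torch_mid","sherd_top"]:
        for r in arm.outline_of(n,t)[:3]:
            ys,xs=np.nonzero(r["region"]);print(n,t,"mask",round(r["conf"],2),len(xs),xs.mean(),ys.mean(),xs.min(),xs.max(),ys.min(),ys.max())
im=cv2.imread("pics/scene0.png")[120:280,220:460];a=cv2.resize(im,None,fx=2.5,fy=2.5,interpolation=cv2.INTER_CUBIC);cv2.imwrite("pics/c1.png",a)
im=cv2.imread("pics/side0.png")[130:380,200:420];a=cv2.resize(im,None,fx=2.3,fy=2.3,interpolation=cv2.INTER_CUBIC);cv2.imwrite("pics/c2.png",a)
E
```

```text
scene torch_mid 0.84 [0.4284 0.2141 0.1009] [425.2986 189.3934]
scene torch_mid 0.63 [0.5596 0.211  0.1444] [401.2794 208.1339]
scene sherd_top 0.87 [ 0.595  -0.2005  0.0371] [270.7173 172.9215]
scene sherd_top 0.68 [ 0.647  -0.3623  0.0127] [222.0372 164.9861]
scene sherd_top 0.42 [0.7959 0.1433 0.0656] [319.8111 276.4371]
scene block 0.63 [0.5791 0.2261 0.0735] [398.4115 233.5614]
scene board 0.74 [ 0.6002 -0.1058  0.0237] [293.8401 191.4374]
scene brush_mid 0.48 [0.5662 0.127  0.1097] [369.7293 202.7943]
scene brush_mid 0.38 [ 0.5942 -0.1984  0.036 ] [271.428  173.3266]
scene scraper_mid 0.76 [0.5442 0.2938 0.094 ] [430.6941 233.3466]
scene jar 0.71 [0.7983 0.1439 0.0673] [319.3615 276.9261]
scene torch_mid mask 0.79 565 425.5079646017699 188.35398230088495 414 436 162 214
scene torch_mid mask 0.69 434 402.48387096774195 207.8110599078341 393 411 188 227
scene torch_mid mask 0.46 4110 294.64647201946474 189.5639902676399 236 348 149 228
scene sherd_top mask 0.87 449 222.29844097995544 164.52115812917594 209 236 154 175
scene sherd_top mask 0.63 554 271.55595667870034 171.945848375
[... 478 characters left out ...]
19 [0.5399 0.2232 0.1499] [288.5005 279.5654]
side brush_mid 0.74 [0.544  0.1368 0.1153] [311.3073 250.9216]
side brush_mid 0.33 [0.541  0.2263 0.153 ] [286.8455 279.8702]
side scraper_mid 0.67 [0.5308 0.2988 0.0911] [272.8977 333.9692]
side jar 0.77 [0.7699 0.1492 0.0628] [218.8852 227.4355]
side torch_mid mask 0.8 1015 355.94679802955665 320.6009852216749 344 368 292 348
side torch_mid mask 0.76 804 290.47512437810946 278.0149253731343 280 302 254 303
side torch_mid mask 0.4 6332 290.377447883765 312.4115603284902 239 338 233 381
side sherd_top mask 0.95 560 365.24107142857144 129.69464285714287 349 382 119 140
side sherd_top mask 0.79 659 362.051593323217 165.1092564491654 345 379 153 178
```

View pics/c1.png

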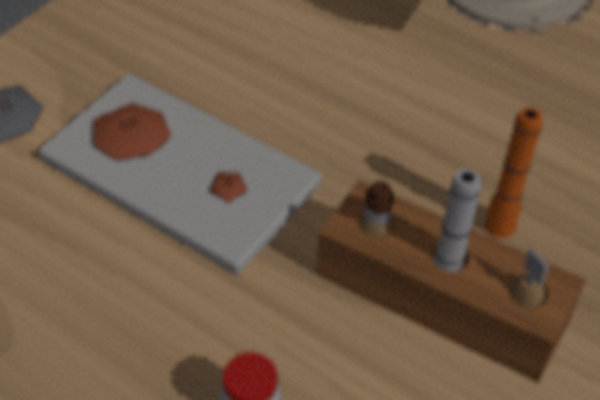

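View pics/c2.png

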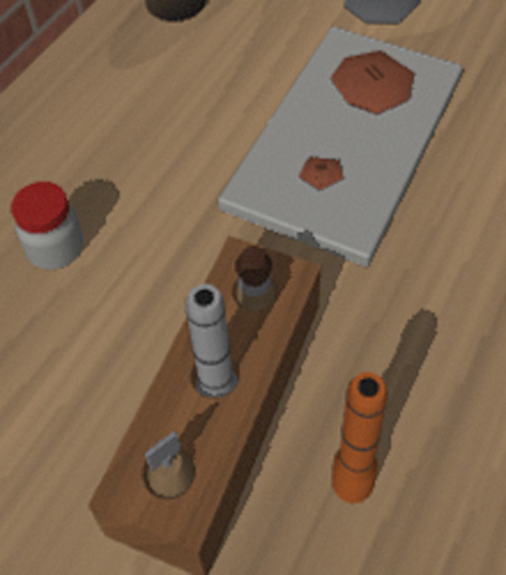

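```bash
python3 - <<'E'
from h import *
np.set_printoptions(precision=4,suppress=True)
S=lambda x,y:(220+x/2.5-.3,120+y/2.5-.3)
D=lambda x,y:(200+x/2.3-.3,130+y/2.3-.3)
pts={"tail":((468,176),(205,294),.195),"sherd":((131,130),(373,80),.037),"chip":((230,184),(322,171),.032),
"bc1":((128,74),(462,67),.022),"bc2":((320,177),(368,261),.022),"bc3":((238,270),(221,201),.022),"bc4":((40,152),(334,30),.022),
"k1":((365,186),(321,263),.075),"k2":((582,279),(205,570),.075),"k3":((545,375),(93,505),.075-.075*0),"k4":((321,238),(230,238),.075)}
for k,(a,b,z) in pts.items(): print(k,atz("scene",S(*a),z),atz("side",D(*b),z))
E
```

```text
tail [0.5441 0.2087 0.195 ] [0.5446 0.2076 0.195 ]
sherd [ 0.5885 -0.2007  0.037 ] [ 0.5789 -0.1981  0.037 ]
chip [ 0.5795 -0.0555  0.032 ] [ 0.5738 -0.0549  0.032 ]
bc1 [ 0.5058 -0.283   0.022 ] [ 0.4999 -0.2801  0.022 ]
bc2 [0.499  0.0149 0.022 ] [0.4882 0.019  0.022 ]
bc3 [0.6649 0.024  0.022 ] [0.6521 0.0213 0.022 ]
bc4 [ 0.6732 -0.2728  0.022 ] [ 0.6616 -0.2712  0.022 ]
k1 [0.5202 0.0871 0.075 ] [0.514 0.074 0.075]
k2 [0.4896 0.3302 0.075 ] [0.4746 0.3422 0.075 ]
k3 [0.614  0.3537 0.075 ] [0.5709 0.3426 0.075 ]
k4 [0.6093 0.0916 0.075 ] [0.6   0.088 0.075]
```

The crops confirm it. The aluminium torch, with a dark tail cap, stands in the middle well between the brush and the scraper; its tail is at about scene (407,190) and side (289,258). The larger terracotta sherd lies at the far end of the board. The scene and side cameras differ by about 1 cm in x at the sherd, so I'll check with the wrist camera on the way to the torch.

```bash
python3 -m handwheel '[[[38,4,-6],[0,0,-0.07],0],[[38,4,-6],[0,0,-0.07],0],[[38,4,-6],[0,0,-0.07],0],[[38,4,-6],[0,0,-0.07],0],[[38,4,-6],[0,0,-0.07],0],[[38,4,-6],[0,0,-0.07],0],[[38,4,-6],[0,0,-0.07],0],[[38,4,-6],[0,0,-0.07],0],[[38,4,-6],[0,0,-0.07],0],[[38,4,-6],[0,0,-0.07],0],[[38,4,-6],[0,0,-0.07],0],[[38,4,-6],[0,0,-0.07],0],[[38,4,-6],[0,0,-0.07],0],[[38,4,-6],[0,0,-0.07],0],[[38,4,-6],[0,0,-0.07],0],[[0,0,0],[0,0,0],0],[[0,0,0],[0,0,0],0]]'
python3 - <<'E'
from h import *
np.set_printoptions(precision=4,suppress=True)
s=arm.sense();print(s["tcp_pos"],s["eef_rot"],s["joint_vel"])
im=arm.read_camera("wrist");cv2.imwrite("pics/w1.png",im[:,:,::-1])
for t in ["sherd_top","chip_top","board"]:
    for r in arm.search_frame("wrist",t)[:2]: w=toworld("wrist",r["xyz"]);print(t,r["conf"],w,proj("wrist",w)[0])
for r in arm.outline_of("wrist","sherd_top")[:2]:
    ys,xs=np.nonzero(r["region"]);print(r["conf"],len(xs),xs.mean(),ys.mean(),atz("wrist",(xs.mean(),ys.mean()),.036))
E
```

```text
clock: 2.67
tcp_pos: [0.5763, -0.1657, 0.3216]
eef_rot: [0.0, 0.786, 0.618, 0.0]
force: [-0.2, -0.1, 0.3]
width: 0.0854
[ 0.5763 -0.1657  0.3216] [0.0003 0.7863 0.6179 0.0001] [-0.0581 -0.0017  0.0204 -0.012  -0.0039  0.0007]
sherd_top 0.85 [ 0.6387 -0.3673  0.0156] [393.8578 279.5005]
sherd_top 0.78 [ 0.5834 -0.2065  0.0382] [331.9709 187.8127]
chip_top 0.79 [ 0.5762 -0.0619  0.0319] [297.8596  72.8673]
board 0.89 [ 0.5815 -0.1107  0.0244] [312.4402 112.4455]
0.69 3715 330.02987886944817 186.77012113055181 [ 0.5809 -0.2058  0.036 ]
0.67 2705 392.1012939001848 278.47541589648796 [ 0.6339 -0.3539  0.036 ]
```

View pics/w1.png

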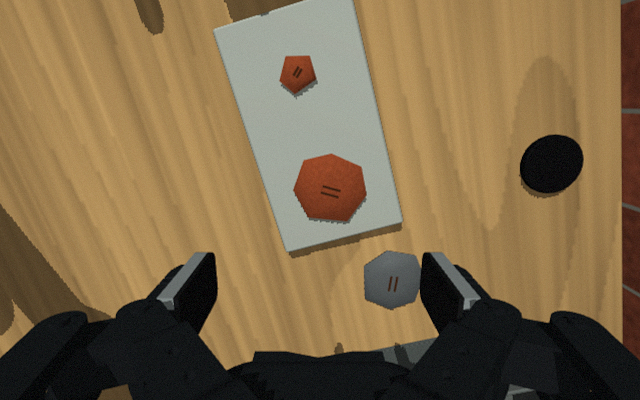

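The wrist view shows the terracotta sherd at (330,187), which is about (0.582,-0.205). The chip is at (298,73) and the grey look-alike at (393,280). Next I move above the torch.

```bash
python3 -m handwheel '[[[38,-1.5,0],[0,0,-0.0645],0],[[38,-1.5,0],[0,0,-0.0645],0],[[38,-1.5,0],[0,0,-0.0645],0],[[38,-1.5,0],[0,0,-0.0645],0],[[38,-1.5,0],[0,0,-0.0645],0],[[38,-1.5,0],[0,0,-0.0645],0],[[38,-1.5,0],[0,0,-0.0645],0],[[38,-1.5,0],[0,0,-0.0645],0],[[38,-1.5,0],[0,0,-0.0645],0],[[38,-1.5,0],[0,0,-0.0645],0],[[0,0,0],[0,0,0],0],[[0,0,0],[0,0,0],0],[[0,0,0],[0,0,0],0]]'
python3 - <<'E'
from h import *
np.set_printoptions(precision=4,suppress=True)
s=arm.sense();print(s["tcp_pos"],s["eef_rot"],s["joint_vel"])
im=arm.read_camera("wrist");cv2.imwrite("pics/w2.png",im[:,:,::-1])
for t in ["torch_mid"]:
    for r in arm.search_frame("wrist",t)[:3]: w=toworld("wrist",r["xyz"]);print(t,r["conf"],w,proj("wrist",w)[0])
print(proj("wrist",[[.544,.208,.195],[.544,.208,.075]]))
E
```

```text
clock: 4.0
tcp_pos: [0.5432, 0.2037, 0.3212]
eef_rot: [0.0, 0.552, 0.834, -0.0]
force: [0.1, -0.2, -0.5]
width: 0.0857
[0.5432 0.2037 0.3212] [ 0.0002  0.5521  0.8338 -0.0002] [-0.0241  0.0041 -0.0023  0.0007 -0.0006 -0.0001]
torch_mid 0.55 [0.4273 0.2187 0.1511] [204.7237 114.2006]
torch_mid 0.52 [0.5404 0.2398 0.0742] [328.6308 134.7421]
torch_mid 0.48 [0.7753 0.1602 0.0517] [468.0741 260.0819]
[[321.3178 186.1629]
 [320.5212 161.9281]]
```

View pics/w2.png

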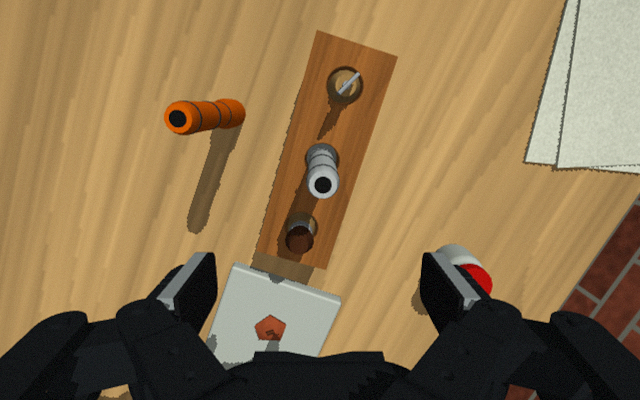

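The wrist view agrees: the aluminium tail cap is at (323,184), within 2 px of the prediction, with the brush at (300,235) and the scraper at (345,85). I'll descend, then grip near the tail with the fingertips above the brush and scraper tops.

```bash
python3 -m handwheel '[[[4,4,25],[0,0,0],0],[[0,0,30],[0,0,0],0],[[0,0,30],[0,0,0],0],[[0,0,30],[0,0,0],0],[[0,0,30],[0,0,0],0],[[0,0,20],[0,0,0],0],[[0,0,13],[0,0,0],0],[[0,0,0],[0,0,0],0],[[0,0,0],[0,0,0],0]]'
python3 - <<'E'
from h import *
np.set_printoptions(precision=4,suppress=True)
s=arm.sense();print(s["tcp_pos"],s["eef_rot"],s["joint_vel"])
for n in("wrist","side"):
  im=arm.read_camera(n);cv2.imwrite(f"pics/{n}3.png",im[:,:,::-1])
E
```

```text
clock: 4.85
tcp_pos: [0.5454, 0.2094, 0.1437]
eef_rot: [0.0, 0.552, 0.834, -0.0]
force: [-0.2, 0.6, 0.3]
width: 0.0856
[0.5454 0.2094 0.1437] [ 0.0001  0.5519  0.8339 -0.    ] [ 0.0073 -0.0253 -0.0393  0.0004  0.0033 -0.    ]
```

View pics/wrist3.png

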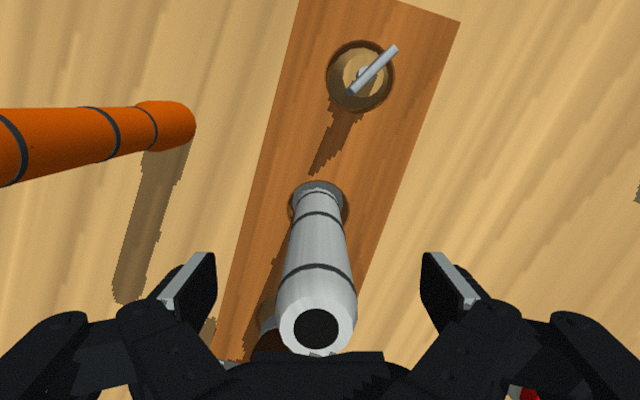

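View pics/side3.png

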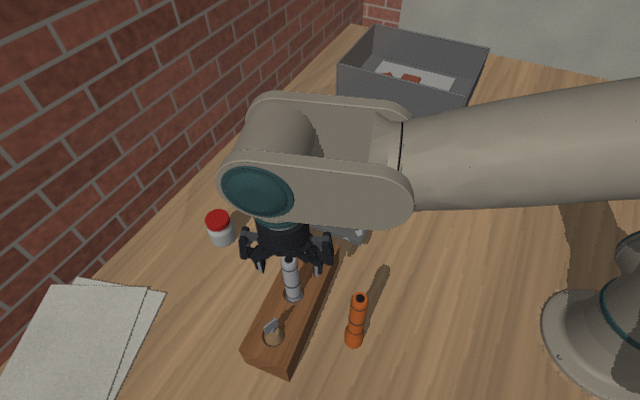

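The torch's tail cap is at (317,328) in the wrist view, centred between the pads. I'll close the gripper.

```bash
python3 -c "
from h import *
print(atz('wrist',(317,328),.195),arm.sense()['tcp_pos'])"
python3 -m handwheel '[[[0,0,0],[0,0,0],1],[[0,0,0],[0,0,0],1],[[0,0,0],[0,0,0],1],[[0,0,0],[0,0,0],1],[[0,0,0],[0,0,0],1],[[0,0,0],[0,0,0],1],[[0,0,0],[0,0,0],1],[[0,0,0],[0,0,0],1],[[0,0,0],[0,0,0],1],[[0,0,0],[0,0,0],1],[[0,0,0],[0,0,0],1],[[0,0,0],[0,0,0],1]]'
```

```text
[0.54556357 0.20992736 0.195     ] [0.54604381 0.20999904 0.14549564]
clock: 5.95
tcp_pos: [0.5451, 0.2101, 0.1437]
eef_rot: [0.0, 0.551, 0.834, 0.0]
force: [0.3, 0.3, 5.3]
width: 0.0268
```

```bash
python3 -m handwheel '[[[0,0,-8],[0,0,0],1],[[0,0,-15],[0,0,0],1],[[0,0,-20],[0,0,0],1],[[0,0,-20],[0,0,0],1],[[0,0,-20],[0,0,0],1],[[0,0,-20],[0,0,0],1],[[0,0,-20],[0,0,0],1],[[0,0,-20],[0,0,0],1],[[0,0,-10],[0,0,0],1],[[0,0,0],[0,0,0],1],[[0,0,0],[0,0,0],1],[[0,0,0],[0,0,0],1],[[0,0,0],[0,0,0],1]]'
python3 - <<'E'
from h import *
np.set_printoptions(precision=4,suppress=True)
for n in("wrist","scene"):
  im=arm.read_camera(n);cv2.imwrite(f"pics/{n}4.png",im[:,:,::-1])
s=arm.sense();print(s["joint_pos"],s["tcp_pos"],s["eef_rot"])
E
```

```text
clock: 7.03
tcp_pos: [0.5445, 0.21, 0.2942]
eef_rot: [-0.001, 0.551, 0.834, -0.001]
force: [-0.8, -0.2, -1.3]
width: 0.0266
[ 0.3049  0.2179  1.0941 -0.0001  1.8319 -0.0982] [0.5446 0.21   0.2949] [-0.0007  0.5513  0.8343 -0.0009]
```

View pics/wrist4.png

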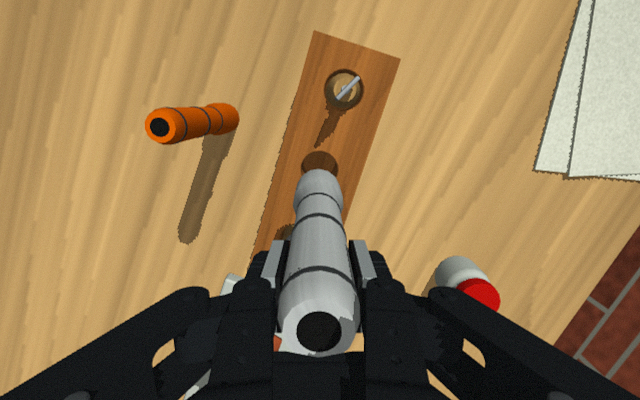

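View pics/scene4.png

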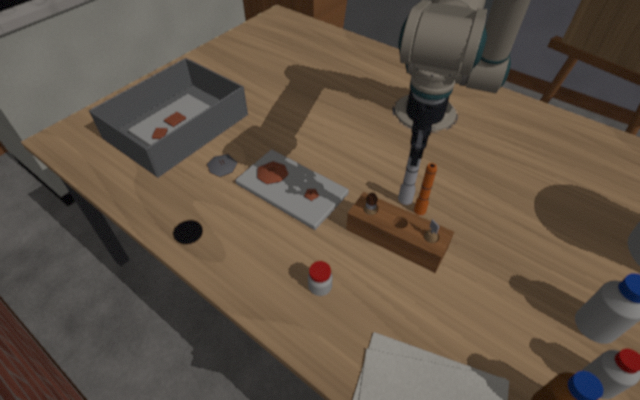

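The torch is clear of the well and upright in the fingers, with the brush and scraper still standing. Next I work out the swing and the tilt.

```bash
cat > plan.py <<'E'
from h import *
from scipy.linalg import logm,expm
from scipy.spatial.transform import Rotation as Ro
def T(p,R):
    M=np.eye(4);M[:3,:3]=R;M[:3,3]=p;return M
def q2R(q): return Ro.from_quat(np.r_[q[1:],q[0]]).as_matrix()
def rows(A,B,N):
    E=expm(np.real(logm(np.linalg.inv(A)@B))/N)
    return E[:3,3]*1000,Ro.from_matrix(E[:3,:3]).as_rotvec()
E
python3 - <<'E'
from plan import *
np.set_printoptions(precision=4,suppress=True)
s=arm.sense();A=T(s["tcp_pos"],q2R(s["eef_rot"]))
S=np.array([.583,-.203,.038]);az=np.arctan2(S[1],S[0])
rad=np.array([np.cos(az),np.sin(az),0]);tan=np.array([-rad[1],rad[0],0])
P=S-.229*(.7071*rad+[0,0,-.7071])
B=T([P[0],P[1],.29],np.c_[tan,rad,[0,0,-1]])
C=T(P,np.c_[tan,np.cross(.7071*rad+[0,0,-.7071],tan),.70711*rad+[0,0,-.70711]])
print(P);print(rows(A,B,13));print(rows(B,C,10))
E
```

```text
[ 0.4301 -0.1498  0.1999]
(array([-27.6945, -10.7608,   0.3928]), array([-0.0002,  0.0001,  0.0568]))
(array([-0.    , -3.1984,  8.6696]), array([-0.0785,  0.    ,  0.    ]))
```

```bash
python3 -m handwheel '[[[-27.7,-10.8,0.4],[0,0,0.0568],1],[[-27.7,-10.8,0.4],[0,0,0.0568],1],[[-27.7,-10.8,0.4],[0,0,0.0568],1],[[-27.7,-10.8,0.4],[0,0,0.0568],1],[[-27.7,-10.8,0.4],[0,0,0.0568],1],[[-27.7,-10.8,0.4],[0,0,0.0568],1],[[-27.7,-10.8,0.4],[0,0,0.0568],1],[[-27.7,-10.8,0.4],[0,0,0.0568],1],[[-27.7,-10.8,0.4],[0,0,0.0568],1],[[-27.7,-10.8,0.4],[0,0,0.0568],1],[[-27.7,-10.8,0.4],[0,0,0.0568],1],[[-27.7,-10.8,0.4],[0,0,0.0568],1],[[-27.7,-10.8,0.4],[0,0,0.0568],1],[[0,0,0],[0,0,0],1],[[0,0,0],[0,0,0],1],[[0,0,0],[0,0,0],1]]'
python3 - <<'E'
from h import *
for n in("wrist","scene"):
  im=arm.read_camera(n);cv2.imwrite(f"pics/{n}5.png",im[:,:,::-1])
E
```

```text
clock: 8.47
tcp_pos: [0.4299, -0.1495, 0.2909]
eef_rot: [-0.0, 0.815, 0.579, 0.0]
force: [0.8, 0.5, -0.8]
width: 0.027
```

View pics/wrist5.png

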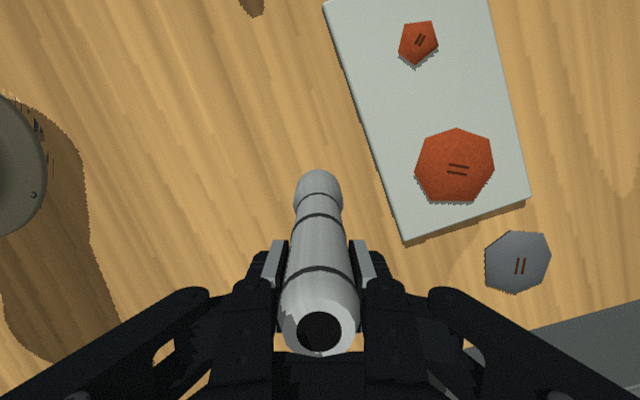

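View pics/scene5.png

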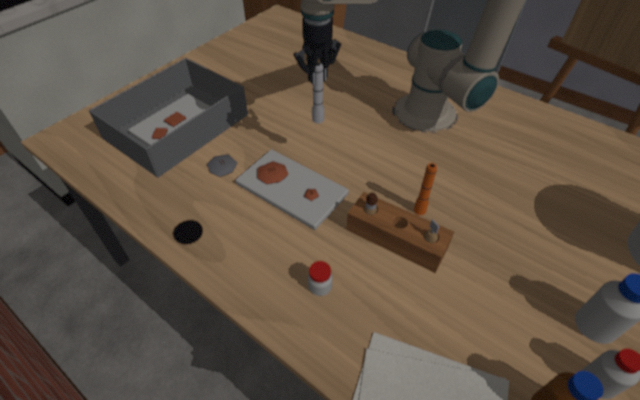

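The torch hangs straight, clear of everything. The sherd shows at (456,166) in the wrist view.

```bash
python3 -c "
from h import *
print(atz('wrist',(456,165),.036), atz('wrist',(457,168),.039))
for r in arm.outline_of('wrist','sherd_top')[:2]:
    ys,xs=np.nonzero(r['region']);print(r['conf'],xs.mean(),ys.mean(),atz('wrist',(xs.mean(),ys.mean()),.034))
"
python3 -m handwheel '[[[0,-3.2,8.7],[-0.0785,0,0],1],[[0,-3.2,8.7],[-0.0785,0,0],1],[[0,-3.2,8.7],[-0.0785,0,0],1],[[0,-3.2,8.7],[-0.0785,0,0],1],[[0,-3.2,8.7],[-0.0785,0,0],1],[[0,-3.2,8.7],[-0.0785,0,0],1],[[0,-3.2,8.7],[-0.0785,0,0],1],[[0,-3.2,8.7],[-0.0785,0,0],1],[[0,-3.2,8.7],[-0.0785,0,0],1],[[0,-3.2,8.7],[-0.0785,0,0],1],[[0,0,0],[0,0,0],1],[[0,0,0],[0,0,0],1],[[0,0,0],[0,0,0],1],[[0,0,0],[0,0,0],1]]'
python3 - <<'E'
from plan import *
np.set_printoptions(precision=4,suppress=True)
for n in("wrist","scene","side"):
  im=arm.read_camera(n);cv2.imwrite(f"pics/{n}6.png",im[:,:,::-1])
s=arm.sense();R=q2R(s["eef_rot"]);p=s["tcp_pos"]
print(p,R[:,2],np.degrees(np.arccos(-R[2,2])),s["joint_vel"],s["joint_pos"])
for S in ([.583,-.203,.039],[.581,-.206,.039],[.588,-.2,.039],[.579,-.198,.039]): print(R.T@(np.array(S)-p))
for n in("scene","side"): print(n,"axis px: lens,+100mm,tail",proj(n,[p+R[:,2]*a for a in(.129,.229,-.051)]))
for r in arm.outline_of('wrist','sherd_top')[:2]:
    ys,xs=np.nonzero(r['region']);print(r['conf'],xs.mean(),ys.mean(),atz('wrist',(xs.mean(),ys.mean()),.034))
E
```

```text
[ 0.58229655 -0.20281436  0.036     ] [ 0.58161833 -0.20577363  0.039     ]
0.66 517.1156017830609 260.19851411589894 [ 0.62888098 -0.34912736  0.034     ]
0.62 454.66306266548986 164.8329655781112 [ 0.58153358 -0.20264428  0.034     ]
clock: 9.78
tcp_pos: [0.4307, -0.1499, 0.2029]
eef_rot: [0.312, 0.753, 0.535, 0.222]
force: [-0.0, 0.0, -1.5]
width: 0.0271
[ 0.4304 -0.1499  0.2019] [ 0.6678 -0.2328 -0.707 ] 45.00622000032745 [-0.0033 -0.0034  0.0122 -0.0013 -0.0032 -0.0016] [-0.4789 -0.7855  2.2555  0.1299  0.8953 -0.1836]
[ 0.0001 -0.0009  0.2295]
[-0.0034 -0.0016  0.2288]
[0.0046 0.0017 0.2321]
[ 0.0035 -0.0048  0.2256]
scene axis px: lens,+100mm,tail [[291.7714 143.449 ]
 [272.5824 169.6605]
 [328.576   93.1752]]
side axis px: lens,+100mm,tail [[385.3829 155.4406]
 [361.2149 161.9177]
 [444.0125 139.7277]]
0.96 358.43992248062017 229.4593023255814 [ 0.6287 -0.3198  0.034 ]
```

View pics/wrist6.png

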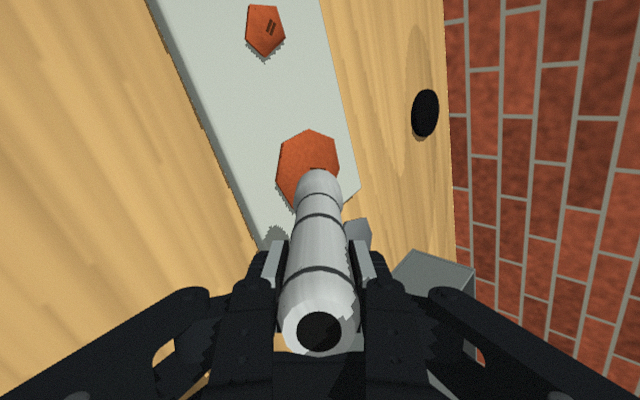

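View pics/scene6.png

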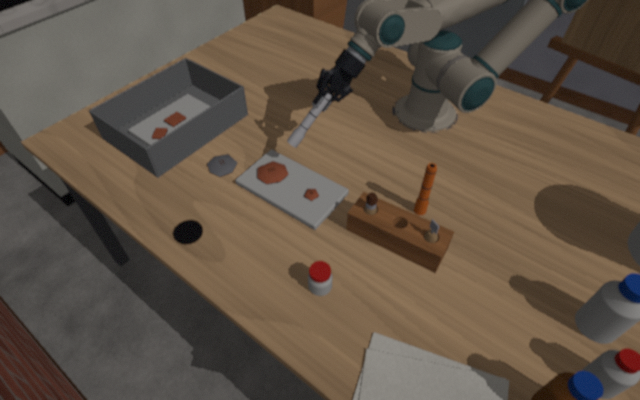

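View pics/side6.png

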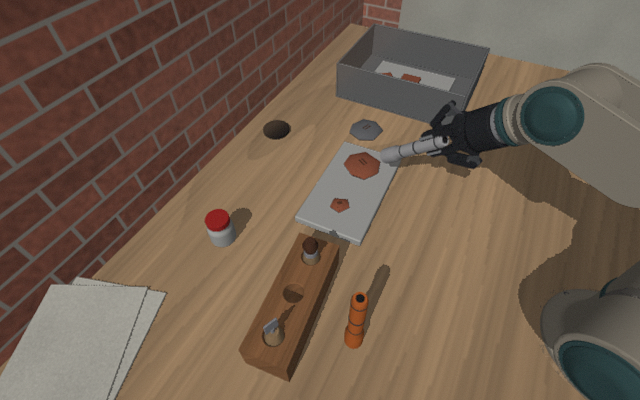

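```bash
python3 - <<'E'
from plan import *
np.set_printoptions(precision=4,suppress=True)
s=arm.sense();R=q2R(s["eef_rot"]);p=s["tcp_pos"]
print(proj("wrist",[[.583,-.203,.039],[.577,-.205,.039],[.581,-.206,.039]]))
print(proj("wrist",[p+R[:,2]*a for a in(-.051,.04,.129,.229)]))
im=cv2.imread("pics/wrist6.png")[100:240,220:420];cv2.imwrite("pics/c6.png",cv2.resize(im,None,fx=4,fy=4,interpolation=cv2.INTER_CUBIC))
h=cv2.cvtColor(im,cv2.COLOR_BGR2HSV);m=((h[...,0]<12)&(h[...,1]>130)).astype(np.uint8)
n,l,st,c=cv2.connectedComponentsWithStats(m);print([(a[:5]+[220,100,0,0,0]) for a in st[1:] if a[4]>100])
E
```

```text
[[318.2699 167.8906]
 [315.0322 171.9589]
 [317.6908 171.1221]]
[[319.3916 330.8793]
 [318.9881 228.2776]
 [318.8382 190.156 ]
 [318.7513 168.0657]]
[array([ 275,  129,   64,   79, 2587])]
```

View pics/c6.png

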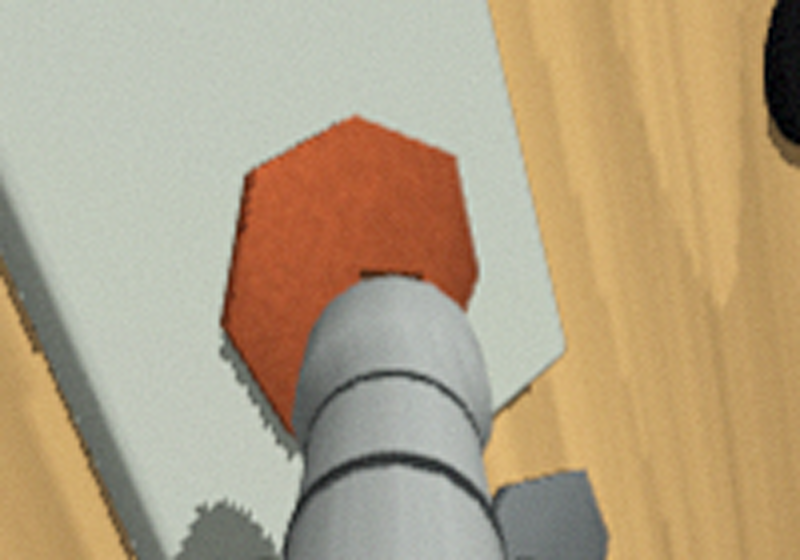

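The aim is confirmed in three views: the beam axis lands at the engraved mark by the sherd's middle (wrist about 318,168) and within about 3 px of the sherd centroid in the scene and side views. I'll let the arm settle, do a last check and hand in.

```bash
python3 -m handwheel '[[[0,-2,0],[0,0,0],1],[[0,0,0],[0,0,0],1],[[0,0,0],[0,0,0],1],[[0,0,0],[0,0,0],1],[[0,0,0],[0,0,0],1],[[0,0,0],[0,0,0],1],[[0,0,0],[0,0,0],1],[[0,0,0],[0,0,0],1]]'
python3 - <<'E'
from plan import *
s=arm.sense();R=q2R(s["eef_rot"]);p=s["tcp_pos"]
print(R.T@(np.array([.582,-.204,.039])-p)-[0,0,.129],p+R[:,2]*.129,np.degrees(np.arccos(-R[2,2])),np.abs(s["joint_vel"]).max(),s["width"],s["clock"])
arm.finish_job()
E
```

```text
clock: 10.65
tcp_pos: [0.4285, -0.1493, 0.1994]
eef_rot: [0.312, 0.753, 0.535, 0.222]
force: [1.2, 0.3, -1.8]
width: 0.0265
[-0.00111024  0.00186998  0.09957245] [ 0.5146534  -0.1793433   0.10810778] 44.982602830678346 0.0009516228092990525 0.026544531410263583 10.65
the job is handed in; nothing more can be done
```

I gripped the aluminium torch near its tail, drew it straight up out of the middle well and swung it over to the board. I then tipped it 45° lens down at the larger terracotta sherd and handed the job in at 10.65 s, still holding it.

- **Last checks:** These come from the arm's pose and assume the torch did not slip in the fingers.
  - The beam axis passes about 2 mm from my estimate of the sherd's middle.
  - The lens is about 100 mm from the sherd and about 108 mm up.
  - The arm is still, and the finger opening of 26.5 mm fits a held barrel.
- **Other things in the scene:** In the last pictures, taken just before a final 2 mm nudge, the brush, scraper, jar and both sherds showed no sign of having moved.
- **Disagreement:** The first scene and side views put the sherd about 10 mm apart in x. The wrist camera gave about (0.582, -0.204), between them, and I used that. In the scene and side views the axis landed about 3 px from the sherd's centre, well inside the 25 mm allowed.

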